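# Pack detector heads in the transit carrier and lock its keeper

### The arm

A 6-joint arm with a two-finger parallel gripper is mounted at the origin on a cart in front of the work surface, level with it; the furniture and walls round the work are solid. World frame = base frame: x ahead of the robot, y to its left, z up, the work surface at z = 0. Lengths are in mm, angles in rad, forces in N, time in s.
With the tool pointing down it reaches from about 275 to 750 mm from the base axis. Payload 10.2 kg.
Tool frame: the origin (TCP) lies between the finger pads, 19 mm behind the fingertips; this is the grasp point; z points along the fingers, y is the direction in which the jaws open and shut (so a half turn about z gives the same grasp; the last joint's range is limited). The gripper opens to 85 mm and grips with 20 to 120 N. Pads are 22 mm wide; open, the fingers measure 114 mm over their backs; the gripper's body (76 mm by 85 mm) begins 54 mm behind the grasp point. The pads swing forward as they close: fully open they stand 13 mm farther back than shut.
Start: joints at [0.88, 0.313, 1.498, -0, 1.331, -0.223], TCP at [236.748, 468.595, 249.994] pointing down, gripper open.
Joint ranges: [-2.94, 2.94], [-0.97, 2.17], [0.19, 2.56], [-1.23, 4.37], [0.02, 3.11], [-2.88, 2.88]. Speed limits (rad/s): [2.39, 2.39, 3.01, 3.14, 3.14, 3.14].

### API

Orientations are given as a unit quaternion [w, x, y, z].
In Python, from rig import sense, optics, ctrl gives the robot as it stands.
- The arm moves only by the tool play_rows, never from a script. Its argument "plan" is a list of rows, each a list of 7 numbers: the shift along the world's x, y, z in mm, then the turn, a rotation vector about the world's x, y, z in rad, then the opening, from -1 (shut) to 1 (fully open), so that 0 is half open. A call has 1 to 5 rows; each row shifts and turns the pose as measured when the row begins; what a row does not reach is not made up. A row lasts 1/12 s, in which the tool goes at most 41.7 mm and 7.16 degrees, less where a joint would pass 70% of its speed; a pose out of reach is approached as far as the arm can. A call is refused whole if a number of a shift passes 41.7 or a number of a turn 0.125, either way. A call with a gripper value outside its range is refused whole. The fingers move at their own pace and stop on an object; "grip_force" is the grip in N (left out, the last holds). Time passes only in rows, so rows that do not move let the fingers close. It gives the time, the measured TCP pose, the force and the opening at its end, in the units of the state.
- sense(): the state, without advancing time (a new reading comes with each control period).
- optics.capture(name): name is "scene" or "top" or "wrist"; returns a dict with "img" (420x560x3 uint8, blue, green, red), "fx", "fy", "cx", "cy" (pixels), "dist" ([k1, k2, p1, p2, k3] as OpenCV has them; the pictures are not rectified), "world_to_cam" (4x4, takes a point from world to camera coordinates). Camera axes: x right, y up, looking along -z (the intrinsics and any distortion apply to the point x, -y, -z); pixel columns grow to the right and rows downward; lengths in mm; the calibration is good to about 2 mm. A picture is of the moment at which its call begins. There is no depth.
- ctrl.finish_job(): hands the job in, once; it reports no verdict.
The state is a dict: "time_s": time; "joints": joint angles; "dq": joint speeds; "tau": joint torques, N m; "eef_pos": TCP position; "ee_rot": TCP orientation; "force": force on the tool from outside, world axes, zero at the start; "wrist_torque": the same for the moment, N m; "grip_width": opening from 0.0 (shut) to 1.0 (fully open).
Only numpy, scipy, OpenCV 4.12 (cv2) and the standard library are available. Lean on these libraries where they do the work, as an engineer would, in place of code of your own. Each camera call takes 0.05 s, during which the arm holds its last target. There are 200 camera calls.

### The job

Pack the loose detector heads (two or three; not the larger, cabled one behind the microscope) into the transit carrier for calibration: slide the transport lock fully forward to release it, lift the keeper bar by its handle over its humps and slide it fully open, then stand each head upright on the floor of a bay of its own with its side port facing the front (the robot's side). Lift the keeper bar back over the humps so that it drops home with its tabs over the heads, and push the transport lock fully back over the end of the bar, leaving the other things on the bench alone.

Things in the scene. Friction and masses are not known exactly. Their poses are not given: they have to be found in the camera images.
- carrier: transit carrier: aluminium plate 112 x 372 mm fixed to the bench, three bays in a row along its y. Origin on the bench under the centre of the middle bay; x to its back (away from the robot within 10 degrees), y left, z up. Keeper bar behind the bays at x = 50 mm; lock pedestal 40 mm wide at y = -174 mm, right end. Highest parts: keeper handle 124 mm (142 raised), lock grip 126 mm
- bay_0 (a point): centre of the floor of the left bay (12 mm above the bench, carrier y = 88 mm), axes as the carrier. 62 mm (x) by 61 mm (y) clear between black ribs 5 mm thick and 16 mm high, with a 27 mm gap in the ribs at the middle of front and back
- bay_1 (a point): centre of the floor of the middle bay (12 mm above the bench, carrier y = 0 mm), axes as the carrier. 62 mm (x) by 61 mm (y) clear between black ribs 5 mm thick and 16 mm high, with a 27 mm gap in the ribs at the middle of front and back
- bay_2 (a point): centre of the floor of the right bay (12 mm above the bench, carrier y = -88 mm), axes as the carrier. 62 mm (x) by 61 mm (y) clear between black ribs 5 mm thick and 16 mm high, with a 27 mm gap in the ribs at the middle of front and back
- keeper (a joint): travel of the keeper bar along carrier +y (left), m: 0 shut (three tabs, 16 mm wide, 77 to 83 mm above the bench, reach over the rear 9 mm of the heads, 3 mm above them), 0.040 fully open at its stop (tabs over the gaps between bays). Two humps 9 mm high block it: when down it moves only within 0 to 0.002 or 0.024 to 0.040. Friction 1 N, stays where left
- keeper_lift (a joint): height of the keeper bar above its lowest position, m: 0 down, 0.018 highest. Must be over 0.009 (0.013 is comfortable) to pass the humps; it falls by its own weight (250 g) when let go. With the lock home over its end it rises only 2 mm
- keeper_grip (a point): grip point of the keeper's handle, a black upright block on the left end of the bar: 16 mm along the bar (carrier y), 22 mm across (x), 36 mm high, top 13 mm above this point; the bar's top is 23 mm below it. Pinch along y or x from above with the TCP here. Moves with the bar; axes as the carrier
- lock (a joint): travel of the transport lock along carrier -x (to the front, towards the robot), m: 0 locked, its steel plate bridges the right end of the keeper bar; 0.040 released, at its front stop. Friction 2 N, stays where left
- lock_grip (a point): grip point of the transport lock, a black upright block on its plate: 14 mm along the travel (carrier x), 26 mm across (y), 30 mm high, top 7 mm above this point; the plate's top is 23 mm below it. Pinch along x or y from above with the TCP here. Moves with the lock; axes as the carrier
- head_a: detector head (two or three are present): black block 56 mm (x) by 55 mm (y) by 62 mm high, 220 to 450 g, on its top a coaxial plug 13 mm thick up to 102 mm (allow 109 mm), a small port standing 7 mm out of its -x side. Origin on the underside, z up; the block's centre is at x = 4 mm, y = 0.5 mm. Grasp across y (55 mm) from above, TCP 58 mm above the underside, so that the plug clears the palm
- head_a_foot (a point): centre of the underside of head_a's block, axes as the head
- head_a_port (a point): root of head_a's port: on the middle of its -x side, 31 mm above the underside, axes as the head
- head_b: detector head (two or three are present): black block 56 mm (x) by 55 mm (y) by 62 mm high, 220 to 450 g, on its top a coaxial plug 13 mm thick up to 102 mm (allow 109 mm), a small port standing 7 mm out of its -x side. Origin on the underside, z up; the block's centre is at x = 4 mm, y = 0.5 mm. Grasp across y (55 mm) from above, TCP 58 mm above the underside, so that the plug clears the palm
- head_b_foot (a point): centre of the underside of head_b's block, axes as the head
- head_b_port (a point): root of head_b's port: on the middle of its -x side, 31 mm above the underside, axes as the head
- head_c: detector head (two or three are present): black block 56 mm (x) by 55 mm (y) by 62 mm high, 220 to 450 g, on its top a coaxial plug 13 mm thick up to 102 mm (allow 109 mm), a small port standing 7 mm out of its -x side. Origin on the underside, z up; the block's centre is at x = 4 mm, y = 0.5 mm. Grasp across y (55 mm) from above, TCP 58 mm above the underside, so that the plug clears the palm
- head_c_foot (a point): centre of the underside of head_c's block, axes as the head
- head_c_port (a point): root of head_c's port: on the middle of its -x side, 31 mm above the underside, axes as the head
- dropper: a dropper bottle with a black teat, 32 mm across, 94 mm tall; a bystander, origin at its foot
- meter: a grey handheld power meter lying flat, 144 x 69 x 26 mm; a bystander, origin at the middle of its underside
- swabs: an open tube of swabs, 39 mm across, 106 mm tall; a bystander, origin at its foot
- microscope: stereo microscope on a flat base, fixed furniture behind the work; its eyepieces stand out to the front left over x = 0.53 to 0.61, y = 0.25 to 0.37, 0.35 to 0.42 m up, where an arm's wrist can strike them: swing past in front of them. Origin under its base
Not all that is in view belongs to the job. What is shaped like the head_a but blue is not meant.

How it is judged (in metres and radians):
On the way, in this order (a step that is already met when the one before it is completed fails the run):
1. the transport lock is slid forward to its stop (within 5 mm) (value of joint lock above 0.035 m), for 0.2 s.
2. the keeper bar is over its humps and slid open (within 6 mm of its stop) (value of joint keeper above 0.034 m), for 0.2 s.
3. every head present stands in a bay, port to the front ((distance between head_a_foot and bay_0 below 0.007 m or distance between head_a_foot and bay_1 below 0.007 m or distance between head_a_foot and bay_2 below 0.007 m) and x of each of head_a_port, head_b_port, head_c_port in the frame of carrier below -0.018 m and angle between each of head_a, head_b, head_c's own z axis and vertical below 0.09 rad and (distance between head_b_foot and bay_0 below 0.007 m or distance between head_b_foot and bay_1 below 0.007 m or distance between head_b_foot and bay_2 below 0.007 m) and (distance between head_c_foot and bay_0 below 0.007 m or distance between head_c_foot and bay_1 below 0.007 m or distance between head_c_foot and bay_2 below 0.007 m)), for 0.3 s.
4. the keeper bar is shut and dropped behind its humps, over the heads (all of step 3 and value of joint keeper below 0.007 m and value of joint keeper_lift below 0.003 m), for 0.2 s.
At the end, for the whole second after the job is handed in: every head present stands upright (within 5 degrees) on the floor of a bay (centre of its underside within 7 mm of the bay's), its port to the front; the keeper bar is shut (within 7 mm) and down (within 3 mm); the transport lock is home over the bar's end (within 5 mm); the heads are at rest (all of step 4 and value of joint lock below 0.005 m and linear speed of each of head_a, head_b, head_c below 0.03 m/s); the robot touches nothing.
It fails at once if the dropper bottle is shoved away or knocked over (distance of dropper from where it was at the start of the episode above 0.04 m).
It fails at once if the power meter is shoved away or knocked over (distance of meter from where it was at the start of the episode above 0.04 m).
It fails at once if the swab tube is shoved away or knocked over (distance of swabs from where it was at the start of the episode above 0.04 m).
Of head_a, head_b, head_c only 2 to 3 are there at a start; the rules pass over those that are not, and their reading is None.
At some moment in a run one of head_a, head_b, head_c may be knocked a few centimetres aside while the robot is not near it.
It also fails if it takes over 210 s, if anything falls off the work surface, if the arm or the gripper's body presses on something with over 40 N, if the wrist force passes 120 N, or if a joint passes its speed limit or range.

## Working session

There is one attempt and no reset: what is moved stays moved. The work goes in short steps, Python scripts to look and compute and a tool call to move; the robot and the scene stay as the last step left them, time stands still between calls to the robot, and variables do not carry over. Pictures are saved under pics/ and viewed, about 12 in all and at most 16, crops included, and the job is handed in when it is done.

Besides the shell and the picture viewer there is one more tool, called after "Call:" in YAML: its name, and indented under it one key for each argument. play_rows: Moves the arm, as the interface text tells. Its arguments: {"type":"object","properties":{"plan":{"type":"array"},"grip_force":{"type":"number"}},"required":["plan"]}

```bash
mkdir -p pics; ls; cat > h.py <<'E'
import cv2, numpy as np
from rig import sense, optics, ctrl
def cap(n,save=None):
    c=optics.capture(n)
    if save: cv2.imwrite('pics/'+save,c['img'])
    return c
def K(c): return np.array([[c['fx'],0,c['cx']],[0,c['fy'],c['cy']],[0,0,1.]])
def ray(c,uv):
    p=cv2.undistortPoints(np.array([[uv]],float),K(c),np.array(c['dist'],float))[0,0]
    T=np.array(c['world_to_cam']);R=T[:3,:3];o=-R.T@T[:3,3]
    return o,R.T@np.array([p[0],-p[1],-1.])
def onz(c,uv,z):
    o,d=ray(c,uv);return o+d*(z-o[2])/d[2]
def proj(c,P):
    T=np.array(c['world_to_cam']);q=(T[:3,:3]@np.atleast_2d(np.array(P,float)).T).T+T[:3,3]
    q=q*[1,-1,-1]
    return cv2.projectPoints(q.reshape(-1,1,3),np.zeros(3),np.zeros(3),K(c),np.array(c['dist'],float))[0][:,0]
E
python3 - <<'E'
from h import *
import pickle
s=sense();print(s)
d={n:cap(n,n+'0.png') for n in('scene','top','wrist')}
pickle.dump(d,open('d0.pkl','wb'))
for n in d: 
    T=np.array(d[n]['world_to_cam']);print(n,d[n]['fx'],-T[:3,:3].T@T[:3,3])
E
```

```text
pics
{'time_s': 0.0, 'joints': array([ 8.79623251e-01,  3.13445758e-01,  1.49842146e+00, -2.75031301e-05,
        1.33099593e+00, -2.23419876e-01]), 'dq': array([-2.52323493e-05,  6.74809698e-04, -1.93991515e-04,  1.00842494e-03,
       -2.14567892e-04, -8.08881560e-04]), 'tau': array([ 1.52182333e-04, -4.12252772e+01, -2.59751880e+01, -1.68426350e-04,
        3.95067211e-03,  1.95591878e-05]), 'eef_pos': array([236.58968918, 468.41279932, 249.44311261]), 'ee_rot': array([-2.68491850e-04,  2.31747084e-01,  9.72775866e-01, -5.75869403e-04]), 'force': array([-0.64342804, -0.23472924, -0.25861982]), 'wrist_torque': array([ 0.00119994, -0.00787789,  0.05149911]), 'grip_width': 1.0011980796850675}
scene 386.60611857185694 [-152.14551005  904.61627197  841.59033494]
top 397.0098713896904 [ 489.00178364   16.12882526 1325.26820693]
wrist 299.06207481347406 [171.05431451 500.61327046 373.19930867]
```

View pics/scene0.png

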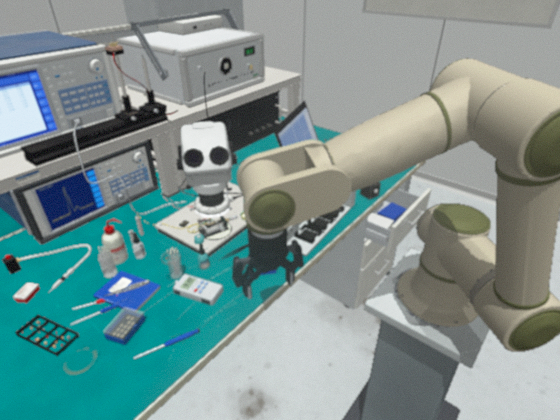

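View pics/top0.png

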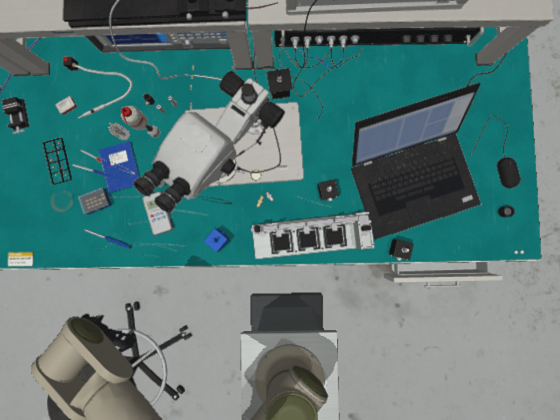

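The top view shows the carrier at about (313,236), with lock pedestal near (367,230). Black head candidates are at (330,189) and (402,247). The rest aren't meant: (279,82) is cabled and behind the microscope, (217,239) is blue, and (506,211) and (15,113) are something else. I'll confirm in an enlarged crop.

```bash
python3 - <<'E'
from h import *
im=cv2.imread('pics/top0.png')
a=cv2.resize(im[165:265,185:425],None,fx=3.33,fy=3.33,interpolation=cv2.INTER_CUBIC)
b=cv2.resize(im[80:160,0:120],None,fx=2.8,fy=2.8,interpolation=cv2.INTER_CUBIC)
c=cv2.resize(im[170:250,470:560],None,fx=2.8,fy=2.8,interpolation=cv2.INTER_CUBIC)
o=np.zeros((a.shape[0]+226,a.shape[1],3),np.uint8);o[:a.shape[0]]=a
o[a.shape[0]:a.shape[0]+b.shape[0],:b.shape[1]]=b;o[a.shape[0]:a.shape[0]+c.shape[0],400:400+c.shape[1]]=c
cv2.imwrite('pics/crop1.png',o)
import pickle
d=pickle.load(open('d0.pkl','rb'));t=d['top']
for n,uv,z in[('h1',(330,189),62),('h2',(402,247),62),('lock',(368,230),119),('carL',(255,250),12),('blue',(217,239),62)]: print(n,onz(t,uv,z).round())
E
```

```text
h1 [ 617. -140.   62.]
h2 [ 428. -363.   62.]
lock [ 484. -245.  119.]
carL [425. 106.  12.]
blue [464. 223.  62.]
```

View pics/crop1.png

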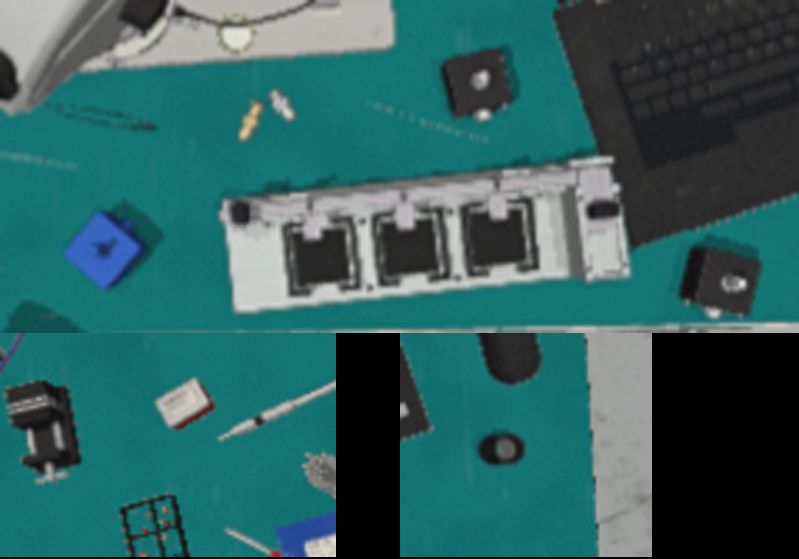

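The crop confirms two black heads, both upright with white plugs on top and white ports to the front. The carrier is yawed about +6°. The other black objects are a clamp and a puck, and the area under the arm is still hidden. I'll move over the carrier for a close look.

Call:
play_rows:
  plan:
    - [16.6,-37.7,3,0,0,0.04,0.5]
    - [16.6,-37.7,3,0,0,0.04,0.5]
    - [16.6,-37.7,3,0,0,0.04,0.5]
    - [16.6,-37.7,3,0,0,0.04,0.5]
    - [16.6,-37.7,3,0,0,0.04,0.5]

```text
time_s: 0.57
eef_pos: [316.8, 278.9, 262.1]
ee_rot: [-0.002, 0.124, 0.992, -0.002]
force: [1.3, 0.3, 1.0]
grip_width: 0.75
```

Call:
play_rows:
  plan:
    - [16.6,-37.7,3,0,0,0.04,0.5]
    - [16.6,-37.7,3,0,0,0.04,0.5]
    - [16.6,-37.7,3,0,0,0.04,0.5]
    - [16.6,-37.7,3,0,0,0.04,0.5]
    - [16.6,-37.7,3,0,0,0.04,0.5]

```text
time_s: 0.98
eef_pos: [397.7, 87.1, 277.4]
ee_rot: [-0.001, 0.018, 1.0, -0.002]
force: [0.8, 0.4, 0.3]
grip_width: 0.753
```

Call:
play_rows:
  plan:
    - [16.6,-37.7,3,0,0,0.04,0.5]
    - [16.6,-37.7,3,0,0,0.04,0.5]
    - [16.6,-37.7,3,0,0,0.04,0.5]
    - [16.6,-37.7,3,0,0,0.04,0.5]
    - [0,0,0,0,0,0,0.5]

```text
time_s: 1.4
eef_pos: [464.0, -71.5, 289.3]
ee_rot: [-0.001, -0.064, 0.998, -0.002]
force: [0.0, 0.8, -0.8]
grip_width: 0.753
```

```bash
python3 - <<'E'
from h import *
import pickle
s=sense();print(s['time_s'],s['eef_pos'],s['ee_rot'],s['joints'])
d={n:cap(n,n+'1.png') for n in('scene','top','wrist')}
pickle.dump(d,open('d1.pkl','wb'))
cv2.imwrite('pics/w1.png',cv2.resize(d['wrist']['img'],None,fx=1.42,fy=1.42))
cv2.imwrite('pics/s1.png',np.vstack([d['scene']['img'][130:,:],d['top']['img'][60:290]]))
E
```

```text
1.4 [463.97637484 -71.45947602 289.26796038] [-8.97905577e-04 -6.36622622e-02  9.97968313e-01 -2.35724330e-03] [-0.40054927  0.16164715  1.58675263 -0.00510026  1.39268993 -2.09785436]
```

View pics/w1.png

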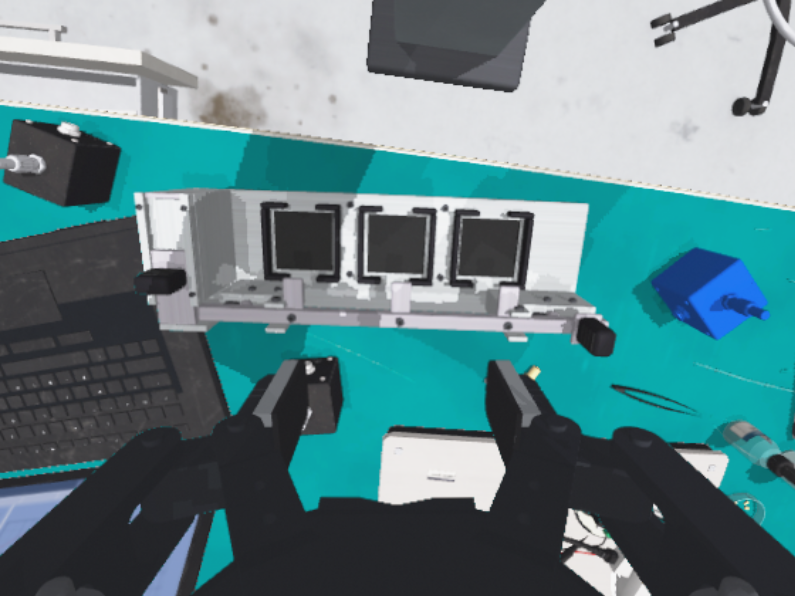

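View pics/s1.png

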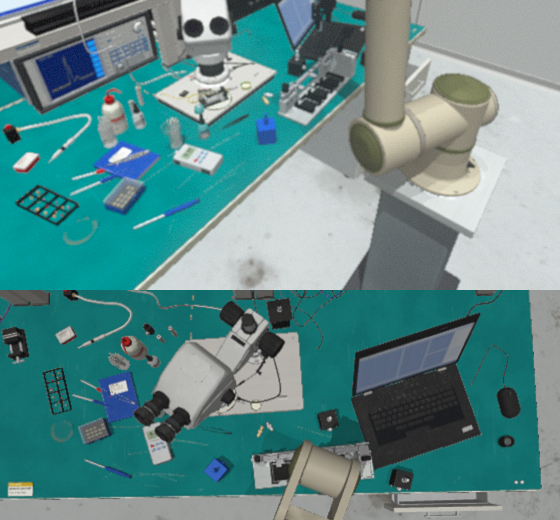

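Both views show only two loose black heads, near the laptop and behind the carrier, and nothing was hidden by the arm. In the wrist view the bays are at (306,243), (397,246) and (489,247), the lock grip at (160,280) and the handle at (597,336).

```bash
python3 - <<'E'
from h import *
import pickle
d=pickle.load(open('d1.pkl','rb'));w=d['wrist'];im=w['img'];S=1/1.42
g=im.max(2)
m=(g<60).astype(np.uint8)
n,l,st,ce=cv2.connectedComponentsWithStats(m)
for i in range(1,n):
    if st[i][4]>60: print(i,st[i],ce[i].round(1), [round(x) for x in st[i][:2]*1.42])
for nm,uv,z in[('plateFL',(587,204),12),('bay2',(306,243),12),('bay1',(397,246),12),('bay0',(489,247),12),('lockgrip',(160,272),126),('handle',(590,325),124),('h1top',(322,365),62),('pedFR',(136,193),96)]:
    print(nm,onz(w,(uv[0]*S,uv[1]*S),z).round(1))
E
```

```text
17 [529  17  20  57 226] [539.3  46. ] [751, 24]
28 [259  47 103  18 314] [307.9  55.8] [368, 67]
29 [516  69   8  12  77] [519.8  75. ] [733, 98]
33 [  13   85   72   60 1602] [ 60.9 117.4] [18, 121]
35 [184 143  20  54 389] [189.1 169.4] [261, 203]
37 [222 144  18  55 282] [234.1 170.1] [315, 204]
38 [252 145  17  55 199] [257.1 170.2] [358, 206]
39 [289 147  18  54 210] [300.2 178.3] [410, 209]
40 [ 193  149   41   41 1564] [213.3 168.9] [274, 212]
41 [317 148  21  54 274] [322.2 177.2] [450, 210]
44 [259 152  32  40 725] [272.  169.7] [368, 216]
49 [352 152  24  50 297] [368.4 177.4] [500, 216]
53 [ 323  154   43   41 1333] [343.6 172.5] [459, 219]
75 [288 168  11  24  91] [294.5 181. ] [409, 239]
99 [   0  189  131  110 5757] [ 67.5 240.7] [0, 268]
111 [406 224  27  27 514] [419. 237.] [577, 318]
114 [    0   234   560   186 48834] [275.  361.8] [0, 332]
136 [  0 296  47  15 119] [ 22.5 301.4] [0, 420]
148 [540 320  20  21 230] [550.  328.9] [767, 454]
plateFL [395.7 101.9  12. ]
bay2 [ 466.1 -155.    12. ]
bay1 [458.  -68.7  12. ]
bay0 [447.6  18.4  12. ]
lockgrip [ 477.7 -233.8  126. ]
handle [478.2  76.  124. ]
h1top [ 566.  -123.3   62. ]
pedFR [ 428.6 -266.8   96. ]
```

```bash
python3 - <<'E'
from h import *
import pickle
t=pickle.load(open('d0.pkl','rb'))['top'];w=pickle.load(open('d1.pkl','rb'))['wrist']
c=lambda u,v:(185+u/3.333-.3,165+v/3.333-.3)
def carr(p,o=np.array([457.5,-68.5]),th=np.radians(6.1)):
    q=p[:2]-o;return np.array([q[0]*np.cos(th)+q[1]*np.sin(th),-q[0]*np.sin(th)+q[1]*np.cos(th)]).round(1)
for nm,cc,uv,z in[('lock t',t,c(602,209),126),('handle t',t,c(240,212),124),('handle w',w,(424,241),124),('lock w',w,(147/1.42,282/1.42),126),('bay2 t',t,c(500,240),12),('bay0 t',t,c(322,258),12),('plateFL t',t,c(234,312),12),('plateFL w',w,(587/1.42,204/1.42),12),('h1 port t',t,c(483,113),31),('h1 t',t,c(478,82),62),('h2 t',t,c(724,285),62)]:
    p=onz(cc,uv,z);print(nm,p.round(1),carr(p))
E
```

```text
lock t [ 491.9 -235.4  126. ] [  16.5 -169.6]
handle t [495.3  92.1 124. ] [ 54.6 155.7]
handle w [490.2  88.5 124. ] [ 49.2 152.6]
lock w [ 486.3 -243.4  126. ] [  10. -177.]
bay2 t [ 463.5 -157.5   12. ] [ -3.5 -89.2]
bay0 t [449.   18.8  12. ] [ 0.8 87.7]
plateFL t [397.4 106.6  12. ] [-41.2 180.5]
plateFL w [395.7 101.9  12. ] [-43.3 176. ]
h1 port t [ 588.3 -141.7   31. ] [122.3 -86.7]
h1 t [ 615.8 -133.9   62. ] [150.4 -81.9]
h2 t [ 417.9 -362.5   62. ] [ -70.7 -288.1]
```

Call:
play_rows:
  plan:
    - [5.2,-36,-22,0,0,-0.005,0.4]
    - [5.2,-36,-22,0,0,-0.005,0.4]
    - [5.2,-36,-22,0,0,-0.005,0.4]
    - [5.2,-36,-22,0,0,-0.005,0.4]
    - [4,-28,-20,0,0,0,0.4]

```text
time_s: 1.97
eef_pos: [488.2, -231.6, 183.8]
ee_rot: [0.004, -0.062, 0.998, -0.003]
force: [0.8, -0.6, 0.3]
grip_width: 0.702
```

Call:
play_rows:
  plan:
    - [0,0,0,0,0,0,0.4]

```text
time_s: 2.05
eef_pos: [487.2, -233.2, 179.9]
ee_rot: [0.002, -0.061, 0.998, -0.002]
force: [0.6, -0.5, -1.1]
grip_width: 0.697
```

```bash
python3 - <<'E'
from h import *
import pickle
s=sense();print(s['time_s'],s['eef_pos'],s['ee_rot'],s['force'])
d=cap('wrist','wrist2.png');pickle.dump(d,open('d2.pkl','wb'))
print(proj(d,[[489,-240,126],[489,-240,96],[486,-243,126]]).round(0))
p=s['eef_pos'];print(proj(d,[[p[0],p[1],126]]))
E
```

```text
2.05 [ 487.21217935 -233.16651646  179.8595555 ] [ 0.00191087 -0.06106062  0.99813059 -0.00180872] [ 0.55189218 -0.54158177 -1.07540553]
[[270. 240.]
 [271. 225.]
 [266. 236.]]
[[280.70495545 239.14433925]]
```

View pics/wrist2.png

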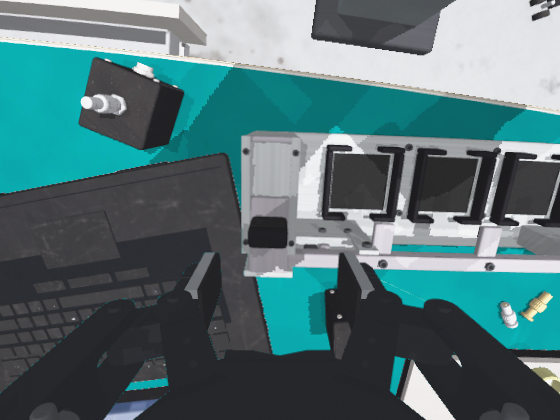

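```bash
python3 - <<'E'
from h import *
import pickle
d=pickle.load(open('d2.pkl','rb'))
for nm,uv,z in[('rearL',(250,248),126),('rearR',(287,246),126),('frontbaseL',(250,218),96),('frontbaseR',(285,217),96),
 ('bay2 FL',(324,147),28),('bay2 FR',(404,148),28),('bay2 RL',(322,222),28),('bay2 RR',(400,219),28),
 ('bay1 FL',(417,150),28),('bay1 FR',(500,152),28),('bay1 RL',(412,220),28),
 ('pedFL',(243,135),96),('pedFR',(302,135),96)]: print(nm,onz(d,uv,z).round(1))
E
```

```text
rearL [ 495.8 -252.1  126. ]
rearR [ 491.4 -228.6  126. ]
frontbaseL [ 485.9 -255.9   96. ]
frontbaseR [ 481.9 -230.6   96. ]
bay2 FL [ 433.6 -200.2   28. ]
bay2 FR [ 425.2 -127.5   28. ]
bay2 RL [ 505.  -190.3   28. ]
bay2 RR [ 492.5 -115.    28. ]
bay1 FL [ 425.4 -115.2   28. ]
bay1 FR [416.9 -37.   28. ]
bay1 RL [ 492.1 -103.    28. ]
pedFL [ 427.5 -266.3   96. ]
pedFR [ 422.7 -226.7   96. ]
```

Call:
play_rows:
  plan:
    - [1,-8,-5,0,0,0,0.4]
    - [0,0,-28,0,0,0,0.4]
    - [0,0,-24,0,0,0,0.4]
    - [0,0,0,0,0,0,0.4]

```text
time_s: 2.43
eef_pos: [490.7, -235.2, 126.5]
ee_rot: [0.005, -0.065, 0.998, -0.004]
force: [-0.3, 0.5, -0.8]
grip_width: 0.699
```

```bash
python3 -c "
from h import *
s=sense();print(s['time_s'],s['eef_pos'],s['ee_rot'],s['force'])"
```

```text
2.4333 [ 490.65418307 -235.15669339  126.49270061] [ 0.0053155  -0.06469525  0.99788307 -0.00395587] [-0.30655635  0.50344998 -0.77693347]
```

Call:
play_rows:
  plan:
    - [-1,-6,-6,0,0,0,0.4]
    - [-0.5,-2,-2,0,0,0,0.4]
    - [0,0,0,0,0,0,-1]
    - [0,0,0,0,0,0,-1]
    - [0,0,0,0,0,0,-1]
  grip_force: 40

```text
time_s: 2.85
eef_pos: [491.0, -241.0, 123.3]
ee_rot: [0.007, -0.067, 0.998, -0.004]
force: [-2.1, 16.0, 13.3]
grip_width: 0.292
```

Call:
play_rows:
  plan:
    - [0,0,0,0,0,0,-1]
    - [0,0,0,0,0,0,-1]

```text
time_s: 3.02
eef_pos: [491.0, -240.7, 123.5]
ee_rot: [0.008, -0.066, 0.998, -0.005]
force: [1.7, -1.7, -8.3]
grip_width: 0.293
```

Call:
play_rows:
  plan:
    - [-12,-1.3,0,0,0,0,-1]
    - [-12,-1.3,0,0,0,0,-1]
    - [-12,-1.3,0,0,0,0,-1]
    - [-6,-0.7,0,0,0,0,-1]
    - [-6,-0.7,0,0,0,0,-1]

```text
time_s: 3.43
eef_pos: [450.3, -244.5, 124.1]
ee_rot: [0.02, -0.063, 0.998, -0.005]
force: [39.5, 8.3, -18.5]
grip_width: 0.294
```

Call:
play_rows:
  plan:
    - [-5,-0.5,0,0,0,0,-1]
    - [0,0,0,0,0,0,-1]
    - [0,0,0,0,0,0,-1]

```text
time_s: 3.68
eef_pos: [450.2, -244.3, 124.6]
ee_rot: [0.027, -0.062, 0.998, -0.006]
force: [-0.3, -1.7, -4.4]
grip_width: 0.293
```

Call:
play_rows:
  plan:
    - [0,0,0,0,0,0,0.3]
    - [0,0,0,0,0,0,0.3]
    - [0,0,0,0,0,0,0.3]
    - [0,0,35,0,0,0,0.3]
    - [0,0,40,0,0,0,0.3]

```text
time_s: 4.1
eef_pos: [447.5, -243.1, 196.6]
ee_rot: [0.022, -0.063, 0.998, -0.002]
force: [0.6, -0.9, 0.6]
grip_width: 0.653
```

```bash
cat >> h.py <<'E'
from scipy.spatial.transform import Rotation as Ro
def go(p,th):  # th: tool y axis at 90deg+th
    s=sense();q=s['ee_rot'];R=Ro.from_quat([q[1],q[2],q[3],q[0]])
    a=np.radians(90+th);y=np.array([np.cos(a),np.sin(a),0]);z=np.array([0,0,-1.])
    D=Ro.from_matrix(np.array([np.cross(y,z),y,z]).T)
    print('t',s['time_s'],'pos',s['eef_pos'].round(1),'shift',(np.array(p)-s['eef_pos']).round(1),'turn',(D*R.inv()).as_rotvec().round(3),'F',s['force'].round(1),'w',round(s['grip_width']*85,1),'j',s['joints'].round(2))
E
python3 - <<'E'
from h import *
go([491,88,160],6.3)
d=cap('wrist','wrist3.png')
import pickle;pickle.dump(d,open('d3.pkl','wb'))
E
```

```text
t 4.1 pos [ 447.5 -243.1  196.6] shift [ 43.5 331.1 -36.6] turn [ 0.002  0.045 -0.015] F [ 0.6 -0.9  0.6] w 55.5 j [-0.74  0.31  1.65  0.03  1.15 -2.45]
```

Call:
play_rows:
  plan:
    - [5,38,0,0,0.01,-0.003,0.2]
    - [5,38,0,0,0.01,-0.003,0.2]
    - [5,38,0,0,0.01,-0.003,0.2]
    - [5,38,0,0,0.01,-0.003,0.2]
    - [5,38,0,0,0.005,-0.003,0.2]

```text
time_s: 4.57
eef_pos: [475.4, -56.4, 210.8]
ee_rot: [0.009, -0.049, 0.999, -0.011]
force: [-0.2, -1.5, 0.0]
grip_width: 0.604
```

Call:
play_rows:
  plan:
    - [5,38,0,0,0,0,0.2]
    - [5,38,0,0,0,0,0.2]
    - [5,38,0,0,0,0,0.2]
    - [4,20,-5,0,0,0,0.2]
    - [0,0,0,0,0,0,0.2]

```text
time_s: 4.98
eef_pos: [494.5, 89.5, 207.8]
ee_rot: [0.012, -0.052, 0.999, -0.012]
force: [0.3, 0.3, -0.6]
grip_width: 0.599
```

```bash
python3 - <<'E'
from h import *
go([491,88,111],6.3)
d=cap('wrist','wrist4.png')
import pickle;pickle.dump(d,open('d4.pkl','wb'))
E
```

```text
t 4.9833 pos [494.5  89.5 207.8] shift [ -3.5  -1.5 -96.8] turn [0.022 0.025 0.006] F [ 0.3  0.3 -0.6] w 50.9 j [-0.04  0.29  1.64 -0.02  1.18 -1.71]
```

View pics/wrist4.png

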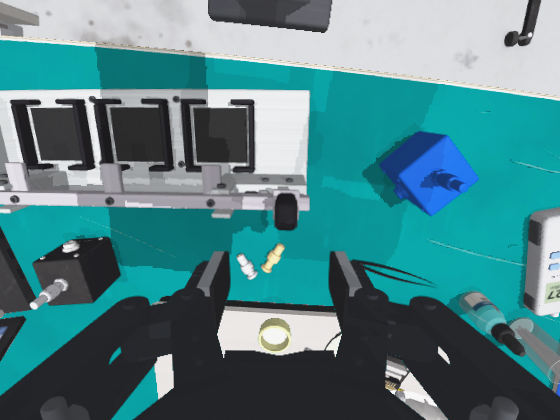

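```bash
python3 - <<'E'
from h import *
import pickle
d=pickle.load(open('d4.pkl','rb'))
for nm,uv,z in[('rearL',(276,229),124),('rearR',(297,229),124),('frbL',(276,194),88),('frbR',(297,194),88),
 ('bay0 FL',(182,101),28),('bay0 FR',(254,101),28),('bay0 RL',(184,168),28),('bay0 RR',(253,171),28),
 ('bay1 FL',(97,99),28),('bay1 FR',(166,100),28),('bay1 RL',(102,167),28),('bay1 RR',(166,170),28),('plate',(308,90),12)]: print(nm,onz(d,uv,z).round(1))
E
```

```text
rearL [501.1  85.  124. ]
rearR [499.3 100.4 124. ]
frbL [484.3  82.   88. ]
frbR [482.3  99.4  88. ]
bay0 FL [418.1 -18.1  28. ]
bay0 FR [411.3  51.3  28. ]
bay0 RL [483.5 -15.4  28. ]
bay0 RR [479.   55.7  28. ]
bay1 FL [ 423.9 -102.7   28. ]
bay1 FR [418.7 -33.8  28. ]
bay1 RL [ 491.5 -102.3   28. ]
bay1 RR [487.6 -34.2  28. ]
plate [395.  102.2  12. ]
```

Call:
play_rows:
  plan:
    - [-2,1,-30,0.011,0.012,0,0.2]
    - [-1,1,-30,0.011,0.013,-0.008,0.2]
    - [0,0,-25,0,0,0,0.2]
    - [0,0,0,0,0,0,0.2]

```text
time_s: 5.37
eef_pos: [492.7, 87.4, 123.4]
ee_rot: [0.003, -0.047, 0.999, -0.001]
force: [-1.2, 0.4, -0.1]
grip_width: 0.596
```

```bash
python3 - <<'E'
from h import *
go([491.5,92,111],5.5)
E
```

```text
t 5.3667 pos [492.7  87.4 123.4] shift [ -1.2   4.6 -12.4] turn [0.002 0.007 0.001] F [-1.2  0.4 -0.1] w 50.7 j [-0.06  0.4   1.74 -0.    1.   -1.72]
```

Call:
play_rows:
  plan:
    - [-1,4.6,-8,0,0,0,0.2]
    - [0,2,-5,0,0,0,0.2]
    - [0,0,0,0,0,0,0.0]
    - [0,0,0,0,0,0,-1]
    - [0,0,0,0,0,0,-1]
  grip_force: 40

```text
time_s: 5.78
eef_pos: [493.8, 92.1, 113.7]
ee_rot: [0.006, -0.046, 0.999, -0.002]
force: [-0.4, -0.1, -0.7]
grip_width: 0.224
```

Call:
play_rows:
  plan:
    - [0,0,0,0,0,0,-1]
    - [0,0,0,0,0,0,-1]

```text
time_s: 5.95
eef_pos: [493.9, 92.1, 114.7]
ee_rot: [0.007, -0.046, 0.999, -0.002]
force: [0.1, -0.7, -2.2]
grip_width: 0.182
```

Call:
play_rows:
  plan:
    - [0,0,8,0,0,0,-1]
    - [0,0,7,0,0,0,-1]
    - [0,0,0,0,0,0,-1]

```text
time_s: 6.2
eef_pos: [493.9, 92.1, 131.4]
ee_rot: [0.007, -0.046, 0.999, -0.002]
force: [-1.3, 0.1, -3.1]
grip_width: 0.18
```

Call:
play_rows:
  plan:
    - [-1,9,-0.7,0,0,0,-1]
    - [-1,10,-0.7,0,0,0,-1]
    - [-1,10,-0.7,0,0,0,-1]
    - [-1,8,-0.5,0,0,0,-1]
    - [0,0,0,0,0,0,-1]

```text
time_s: 6.62
eef_pos: [490.4, 130.9, 129.6]
ee_rot: [0.008, -0.046, 0.999, -0.004]
force: [1.0, -18.1, -2.3]
grip_width: 0.18
```

Call:
play_rows:
  plan:
    - [0,-0.3,-8,0,0,0,-1]
    - [0,0,-7,0,0,0,-1]
    - [0,0,0,0,0,0,-0.4]
    - [0,0,0,0,0,0,0]
    - [0,0,0,0,0,0,0]

```text
time_s: 7.03
eef_pos: [489.8, 132.8, 113.9]
ee_rot: [0.008, -0.048, 0.999, -0.005]
force: [-0.0, 0.4, -0.3]
grip_width: 0.5
```

Call:
play_rows:
  plan:
    - [0,0,35,0,0,0,0]
    - [0,0,40,0,0,0,0.5]
    - [-20,-20,40,0,0,0,0.5]
    - [-10,-38,30,0,0,0,0.6]
    - [-10,-38,20,0,0,0,0.6]

```text
time_s: 7.45
eef_pos: [451.3, 51.9, 270.0]
ee_rot: [0.005, -0.053, 0.999, -0.005]
force: [0.8, -0.7, 0.4]
grip_width: 0.8
```

```bash
python3 - <<'E'
from h import *
go([418,-362,180],-10)
d=cap('wrist','wrist5.png');t=cap('top','top5.png')
import pickle;pickle.dump((d,t),open('d5.pkl','wb'))
E
```

```text
t 7.45 pos [451.3  51.9 270. ] shift [ -33.3 -413.9  -90. ] turn [ 0.01   0.008 -0.28 ] F [ 0.8 -0.7  0.4] w 68.0 j [-0.14  0.14  1.67 -0.01  1.33 -1.81]
```

View pics/wrist5.png

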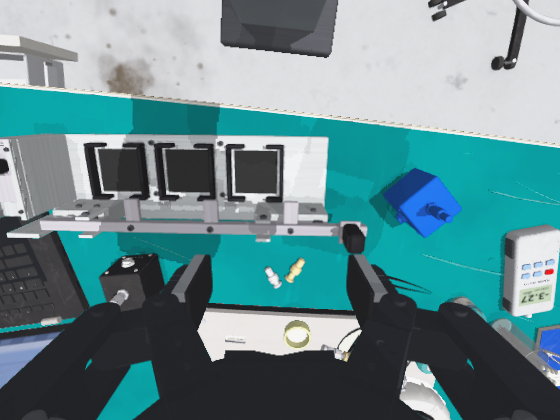

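Call:
play_rows:
  plan:
    - [-3,-40,-3,0,0,-0.03,0.8]
    - [-3,-40,-3,0,0,-0.03,0.8]
    - [-3,-40,-3,0,0,-0.03,0.8]
    - [-3,-40,-3,0,0,-0.03,0.8]
    - [-3,-40,-3,0,0,-0.03,0.8]

```text
time_s: 7.97
eef_pos: [436.8, -148.2, 257.7]
ee_rot: [0.01, 0.022, 1.0, -0.005]
force: [0.2, 0.3, 0.5]
grip_width: 0.904
```

Call:
play_rows:
  plan:
    - [-3,-40,-3,0,0,-0.03,0.8]
    - [-3,-40,-3,0,0,-0.03,0.8]
    - [-3,-40,-3,0,0,-0.03,0.8]
    - [-3,-38,-3,0,0,-0.03,0.8]
    - [0,0,0,0,0,0,0.8]

```text
time_s: 8.38
eef_pos: [423.9, -315.8, 243.0]
ee_rot: [0.01, 0.087, 0.996, -0.005]
force: [-0.5, -0.9, -0.7]
grip_width: 0.899
```

```bash
python3 - <<'E'
from h import *
go([418,-362,58],-12)
d=cap('wrist','wrist6.png')
import pickle;pickle.dump(d,open('d6.pkl','wb'))
E
```

```text
t 8.3833 pos [ 423.9 -315.8  243. ] shift [  -5.9  -46.2 -185. ] turn [ 0.013  0.018 -0.036] F [-0.5 -0.9 -0.7] w 76.4 j [-0.86  0.31  1.51  0.01  1.29 -2.26]
```

View pics/wrist6.png

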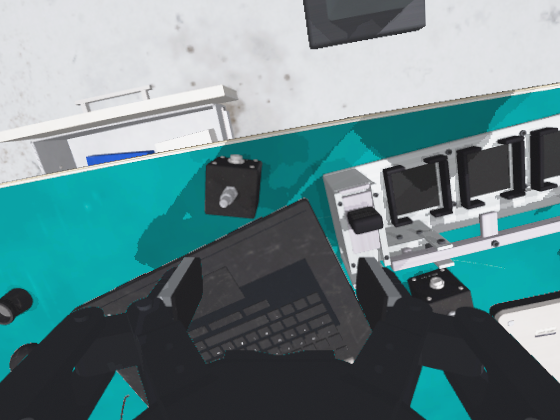

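```bash
python3 - <<'E'
from h import *
import pickle
d=pickle.load(open('d6.pkl','rb'));im=d['img']
print(-np.array(d['world_to_cam'])[:3,:3].T@np.array(d['world_to_cam'])[:3,3])
cv2.imwrite('pics/c6.png',cv2.resize(im[140:230,190:280],None,fx=6,fy=6,interpolation=cv2.INTER_CUBIC))
t=im[150:225,195:275].astype(int);
m=((t.max(2)<75)).astype(np.uint8)
c=max(cv2.findContours(m,cv2.RETR_EXTERNAL,cv2.CHAIN_APPROX_NONE)[0],key=cv2.contourArea)
h=cv2.convexHull(c);a=cv2.approxPolyDP(h,2.5,True)[:,0]+[195,150]
for uv in a: print(uv,onz(d,uv,62).round(1),onz(d,uv,0).round(1))
E
```

```text
[ 349.28375875 -302.56263647  365.2100889 ]
[208 163] [ 384.2 -385.    62. ] [ 391.3 -401.9    0. ]
[217 157] [ 379.8 -374.5   62. ] [ 386.1 -389.2    0. ]
[261 162] [ 392.5 -331.5   62. ] [ 401.4 -337.4    0. ]
[258 203] [ 434.7 -342.9   62. ] [ 452.1 -351.2    0. ]
[252 218] [ 450.1 -352.6   62. ] [ 470.7 -362.8    0. ]
[205 212] [ 434.9 -401.1   62. ] [ 452.4 -421.2    0. ]
```

View pics/c6.png

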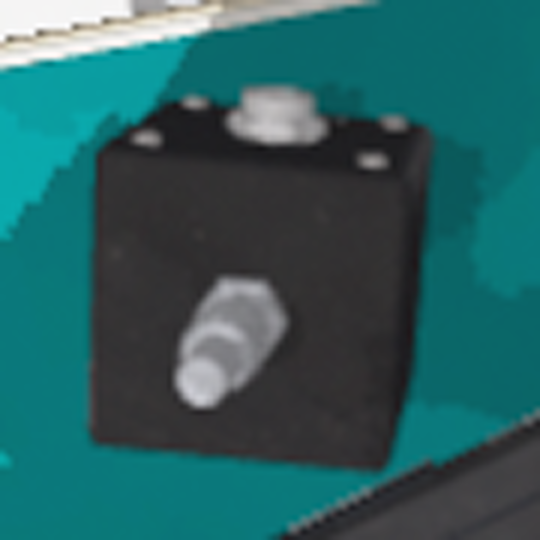

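```bash
python3 - <<'E'
from h import *
import pickle
d=pickle.load(open('d6.pkl','rb'))
P=np.array([onz(d,(190+u/6-.4,140+v/6-.4),62) for u,v in[(100,153),(410,175),(382,468),(93,440)]])
print(P.round(1),P.mean(0).round(1),[np.linalg.norm(P[i]-P[i-1]).round(1) for i in range(4)])
a=P[0]-P[1];b=P[3]-P[2];print([np.degrees(np.arctan2(-v[0],v[1])).round(1) for v in(P[1]-P[0],P[2]-P[3])],[np.degrees(np.arctan2(v[1],v[0])).round(1) for v in(P[3]-P[0],P[2]-P[1])])
# port, at z=31 bottom? 
print(onz(d,(190+280/6,140+95/6),31).round(1))
c=P.mean(0);go([c[0],c[1],200],-15)
E
```

```text
[[ 385.9 -387.3   62. ]
 [ 398.8 -335.9   62. ]
 [ 449.9 -351.1   62. ]
 [ 435.9 -401.2   62. ]] [ 417.6 -368.9   62. ] [np.float64(51.9), np.float64(53.0), np.float64(53.3), np.float64(52.0)]
[np.float64(-14.0), np.float64(-15.6)] [np.float64(-15.5), np.float64(-16.6)]
[ 385.5 -359.9   31. ]
t 8.4333 pos [ 424.3 -313.3  243.2] shift [ -6.7 -55.6 -43.2] turn [ 0.012  0.018 -0.09 ] F [-1.4 -0.1  0.5] w 76.7 j [-0.86  0.31  1.52  0.01  1.29 -2.26]
```

Call:
play_rows:
  plan:
    - [-4,-30,-30,0.006,0.009,-0.05,1]
    - [-3,-26,-30,0.006,0.009,-0.045,1]
    - [0,0,-20,0,0,0,1]
    - [0,0,0,0,0,0,1]

```text
time_s: 8.77
eef_pos: [420.7, -364.5, 163.8]
ee_rot: [0.001, 0.133, 0.991, -0.0]
force: [0.5, 0.5, -1.1]
grip_width: 0.998
```

```bash
python3 - <<'E'
from h import *
go([417.6,-369,60],-15.4)
E
```

```text
t 8.7667 pos [ 420.7 -364.5  163.8] shift [  -3.1   -4.5 -103.8] turn [ 0.     0.002 -0.003] F [ 0.5  0.5 -1.1] w 84.9 j [-0.93  0.46  1.52  0.    1.16 -2.23]
```

Call:
play_rows:
  plan:
    - [-3,-4.5,-30,0,0,0,1]
    - [-1,-1,-35,0,0,0,1]
    - [0,-1,-30,0,0,0,1]
    - [0,0,-5,0,0,0,1]
    - [0,0,0,0,0,0,1]

```text
time_s: 9.18
eef_pos: [421.9, -366.0, 66.3]
ee_rot: [0.004, 0.128, 0.992, -0.002]
force: [-0.2, -0.7, 0.8]
grip_width: 0.999
```

```bash
python3 - <<'E'
from h import *
go([417.6,-369,60],-15.4)
E
```

```text
t 9.1833 pos [ 421.9 -366.    66.3] shift [-4.3 -3.  -6.3] turn [ 0.005  0.007 -0.011] F [-0.2 -0.7  0.8] w 84.9 j [-0.93  0.59  1.6   0.    0.94 -2.24]
```

Call:
play_rows:
  plan:
    - [-6,-4,-7,0,0.005,-0.01,1]
    - [-1,0,0,0,0,0,1]
    - [0,0,0,0,0,0,0.2]
    - [0,0,0,0,0,0,-0.2]
    - [0,0,0,0,0,0,-0.2]
  grip_force: 50

```text
time_s: 9.6
eef_pos: [417.6, -371.0, 66.8]
ee_rot: [0.005, 0.132, 0.991, -0.006]
force: [0.4, -1.4, -0.8]
grip_width: 0.627
```

Call:
play_rows:
  plan:
    - [0,0,0,0,0,0,-0.2]
    - [0,0,0,0,0,0,-0.2]

```text
time_s: 9.77
eef_pos: [417.8, -371.3, 67.9]
ee_rot: [0.006, 0.132, 0.991, -0.006]
force: [-0.2, -0.2, -4.0]
grip_width: 0.624
```

```bash
python3 - <<'E'
from h import *
go([417.6,-369,60],-15.4)
E
```

```text
t 9.7667 pos [ 417.8 -371.3   67.9] shift [-0.2  2.3 -7.9] turn [ 0.014  0.009 -0.003] F [-0.2 -0.2 -4. ] w 53.0 j [-0.94  0.58  1.61 -0.    0.93 -2.24]
```

Call:
play_rows:
  plan:
    - [0,0,20,0,0,0,-0.2]
    - [0,0,35,0,0,0,-0.2]
    - [0,0,40,0,0,0,-0.2]
    - [0,0,40,0,0,0,-0.2]
    - [0,0,35,0,0,0,-0.2]

```text
time_s: 10.18
eef_pos: [413.8, -366.4, 235.1]
ee_rot: [-0.002, 0.133, 0.991, 0.001]
force: [0.3, -1.2, -2.6]
grip_width: 0.625
```

```bash
python3 - <<'E'
from h import *
go([465,-156.6,235],5.5)
E
```

```text
t 10.1833 pos [ 413.8 -366.4  235.1] shift [ 5.120e+01  2.098e+02 -1.000e-01] turn [-0.003 -0.004  0.362] F [ 0.3 -1.2 -2.6] w 53.1 j [-0.94  0.39  1.43 -0.    1.33 -2.24]
```

Call:
play_rows:
  plan:
    - [9,37,0,0,0,0.066,-0.2]
    - [9,37,0,0,0,0.066,-0.2]
    - [9,37,0,0,0,0.066,-0.2]
    - [9,37,0,0,0,0.066,-0.2]
    - [9,37,0,0,0,0.066,-0.2]

```text
time_s: 10.6
eef_pos: [458.7, -182.7, 243.8]
ee_rot: [0.004, -0.033, 0.999, -0.005]
force: [0.5, -0.0, -2.3]
grip_width: 0.628
```

Call:
play_rows:
  plan:
    - [8,30,0,0,0,0.04,-0.2]
    - [0,0,0,0,0,0,-0.2]
    - [0,0,-30,0,0,0,-0.2]
    - [0,0,-30,0,0,0,-0.2]
    - [0,0,0,0,0,0,-0.2]

```text
time_s: 11.02
eef_pos: [467.5, -143.1, 183.4]
ee_rot: [0.006, -0.06, 0.998, -0.004]
force: [0.1, 0.0, -4.1]
grip_width: 0.626
```

```bash
python3 - <<'E'
from h import *
go([465,-156.6,80],5.5)
d=cap('wrist','wrist7.png')
import pickle;pickle.dump(d,open('d7.pkl','wb'))
im=d['img'];cv2.imwrite('pics/c7.png',cv2.resize(im[90:300,170:450],None,fx=2.7,fy=2.7,interpolation=cv2.INTER_CUBIC))
E
```

```text
t 11.0167 pos [ 467.5 -143.1  183.4] shift [  -2.5  -13.5 -103.4] turn [ 0.008  0.012 -0.025] F [ 0.1  0.  -4.1] w 53.2 j [-0.54  0.29  1.71 -0.    1.13 -2.23]
```

View pics/c7.png

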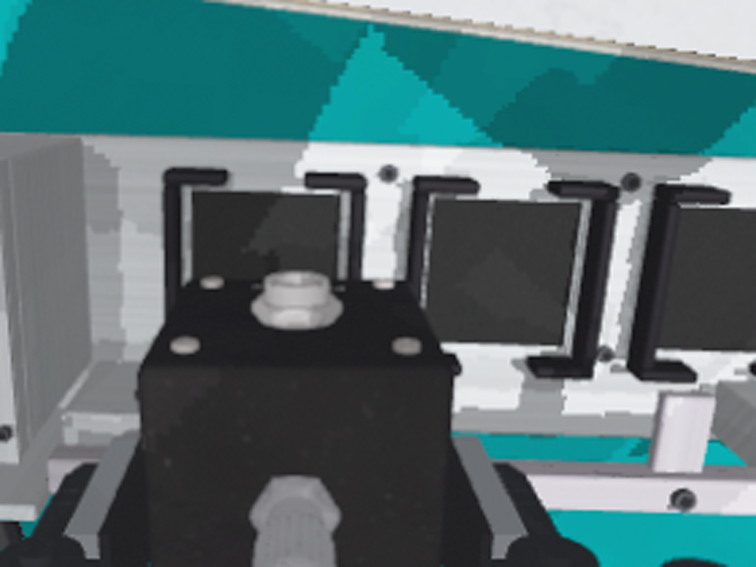

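```bash
python3 - <<'E'
from h import *
import pickle
d=pickle.load(open('d7.pkl','rb'))
f=lambda u,v:(170+u/2.7-.3,90+v/2.7-.3)
th=np.radians(5.5)
def carr(p):
    q=p[:2]-np.array([456.5,-69]);return np.array([q[0]*np.cos(th)+q[1]*np.sin(th),-q[0]*np.sin(th)+q[1]*np.cos(th)]).round(1)
for n,uv,z in[('botFL',(187,283),115.5),('botFR',(422,283),115.5),('topFL',(145,370),177.5),('topFR',(450,364),177.5),
 ('b2FL',(165,172),28),('b2FR',(366,175),28),('b1FL',(414,180),28),('b1FR',(614,190),28),('b1RR',(590,375),28),('b0FL',(657,188),28),('b0RL',(632,375),28),
 ('b2floorL',(192,192),12),('b2floorR',(342,196),12),('b1floorFL',(432,200),12),('b1floorFR',(582,205),12),('b1floorRL',(425,340),12),('b1floorRR',(567,346),12)]:
    p=onz(d,f(*uv),z);print(n,p.round(1),carr(p))
p=sense()['eef_pos'];print(carr(p))
E
```

```text
botFL [ 445.8 -173.9  115.5] [ -20.7 -103.4]
botFR [ 438.7 -117.   115.5] [-22.3 -46.1]
topFL [ 444.8 -172.6  177.5] [ -21.5 -102. ]
topFR [ 437.3 -121.2  177.5] [-24.1 -50.1]
b2FL [ 431.7 -194.8   28. ] [ -36.7 -122.8]
b2FR [ 424.3 -126.4   28. ] [-37.5 -54. ]
b1FL [ 424.  -109.8   28. ] [-36.3 -37.5]
b1FR [418.7 -40.8  28. ] [-34.9  31.7]
b1RR [486.4 -33.6  28. ] [33.2 32.4]
b0FL [416.1 -26.2  28. ] [-36.1  46.5]
b0RL [484.5 -18.1  28. ] [32.8 48. ]
b2floorL [ 440.  -186.9   12. ] [ -27.8 -115.8]
b2floorR [ 434.7 -132.5   12. ] [-27.7 -61.1]
b1floorFL [432.1 -99.7  12. ] [-27.2 -28.2]
b1floorFR [427.  -44.9  12. ] [-27.   26.8]
b1floorRL [485.6 -93.2  12. ] [ 26.6 -26.9]
b1floorRR [481.2 -38.4  12. ] [27.5 28.1]
[  4.7 -75.5]
```

Call:
play_rows:
  plan:
    - [-4,-10,-10,0.004,0.006,-0.013,-0.2]
    - [-2,-5,-20,0.004,0.006,-0.013,-0.2]
    - [0,0,-15,0,0,0,-0.2]
    - [0,0,0,0,0,0,-0.2]

```text
time_s: 11.4
eef_pos: [463.5, -163.4, 144.2]
ee_rot: [0.004, -0.045, 0.999, -0.003]
force: [-0.3, 0.9, -3.9]
grip_width: 0.63
```

```bash
python3 - <<'E'
from h import *
go([464,-156.7,81],5.5)
E
```

```text
t 11.4 pos [ 463.5 -163.4  144.2] shift [  0.5   6.7 -63.2] turn [0.006 0.008 0.006] F [-0.3  0.9 -3.9] w 53.6 j [-0.58  0.35  1.74 -0.    1.04 -2.24]
```

Call:
play_rows:
  plan:
    - [0.5,5,-18,0.003,0.004,0.006,-0.2]
    - [0,1,-18,0,0,0,-0.2]
    - [0,0,0,0,0,0,-0.2]
    - [0,0,0,0,0,0,-0.2]

```text
time_s: 11.73
eef_pos: [465.8, -161.8, 112.6]
ee_rot: [0.005, -0.046, 0.999, -0.004]
force: [0.3, -0.7, -2.0]
grip_width: 0.629
```

```bash
python3 - <<'E'
from h import *
go([464,-156.7,81],5.5)
E
```

```text
t 11.7333 pos [ 465.8 -161.8  112.6] shift [ -1.8   5.1 -31.6] turn [0.008 0.01  0.004] F [ 0.3 -0.7 -2. ] w 53.5 j [-0.57  0.4   1.77 -0.    0.96 -2.23]
```

Call:
play_rows:
  plan:
    - [-2,4,-5,0.004,0.005,0.004,-0.2]
    - [-0.5,2,-2,0.002,0.003,0,-0.2]

```text
time_s: 11.9
eef_pos: [464.2, -157.0, 108.1]
ee_rot: [0.002, -0.048, 0.999, -0.002]
force: [-0.1, 0.7, -3.2]
grip_width: 0.625
```

```bash
python3 - <<'E'
from h import *
go([464,-156.7,81],5.5)
E
```

```text
t 11.9 pos [ 464.2 -157.   108.1] shift [ -0.2   0.3 -27.1] turn [0.004 0.005 0.001] F [-0.1  0.7 -3.2] w 53.1 j [-0.57  0.4   1.78 -0.    0.95 -2.23]
```

Call:
play_rows:
  plan:
    - [0,0,-8,0.002,0.003,0,-0.2]
    - [-0.3,0,-8,0,0.002,0,-0.2]

```text
time_s: 12.07
eef_pos: [465.1, -157.5, 93.7]
ee_rot: [0.002, -0.048, 0.999, -0.002]
force: [-0.1, 0.5, -3.2]
grip_width: 0.629
```

```bash
python3 - <<'E'
from h import *
go([464,-156.7,81],5.5)
E
```

```text
t 12.0667 pos [ 465.1 -157.5   93.7] shift [ -1.1   0.8 -12.7] turn [0.004 0.004 0.   ] F [-0.1  0.5 -3.2] w 53.4 j [-0.56  0.43  1.79 -0.    0.92 -2.23]
```

Call:
play_rows:
  plan:
    - [-1.2,0.7,-7,0.002,0.003,0,-0.2]
    - [-0.5,0.3,-5,0.002,0.002,0,-0.2]
    - [0,0,-1,0,0,0,-0.2]

```text
time_s: 12.32
eef_pos: [462.8, -156.2, 78.9]
ee_rot: [-0.002, -0.048, 0.999, 0.001]
force: [-8.8, 3.7, 19.6]
grip_width: 0.631
```

```bash
python3 - <<'E'
from h import *
go([464,-156.7,80],5.5)
E
```

```text
t 12.3167 pos [ 462.8 -156.2   78.9] shift [ 1.2 -0.5  1.1] turn [-0.001 -0.004 -0.   ] F [-8.8  3.7 19.6] w 53.6 j [-0.57  0.45  1.8  -0.    0.89 -2.23]
```

Call:
play_rows:
  plan:
    - [0,0,0.5,0,0,0,0.4]
    - [0,0,0,0,0,0,0.7]
    - [0,0,0,0,0,0,0.7]
    - [0,0,12,0,0,0,0.7]
    - [0,0,30,0,0,0,0.7]

```text
time_s: 12.73
eef_pos: [461.1, -155.4, 118.1]
ee_rot: [-0.005, -0.048, 0.999, 0.003]
force: [-0.0, 0.1, -0.3]
grip_width: 0.852
```

Call:
play_rows:
  plan:
    - [0,0,40,0,0,0,0.7]
    - [0,0,40,0,0,0,0.7]
    - [10,0,25,0,0,0,0.7]
    - [10,5,0,0,0,0,0.7]
    - [0,0,0,0,0,0,0.7]

```text
time_s: 13.15
eef_pos: [482.3, -150.7, 234.2]
ee_rot: [-0.001, -0.048, 0.999, 0.0]
force: [-0.1, -0.3, -0.8]
grip_width: 0.847
```

```bash
python3 - <<'E'
from h import *
go([600,-138,240],7)
d=cap('wrist','wrist8.png')
import pickle;pickle.dump(d,open('d8.pkl','wb'))
im=d['img'];cv2.imwrite('pics/c8.png',cv2.resize(im[90:390,130:430],None,fx=2,fy=2,interpolation=cv2.INTER_CUBIC))
E
```

```text
t 13.15 pos [ 482.3 -150.7  234.2] shift [117.7  12.7   5.8] turn [-0.001 -0.002  0.027] F [-0.1 -0.3 -0.8] w 72.0 j [-0.53  0.28  1.58 -0.    1.28 -2.2 ]
```

View pics/c8.png

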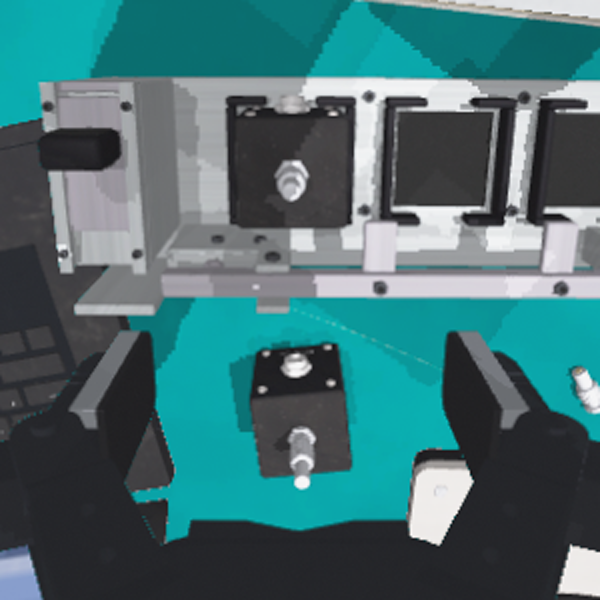

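```bash
python3 - <<'E'
from h import *
import pickle
d=pickle.load(open('d8.pkl','rb'))
f=lambda u,v:(130+u/2-.25,90+v/2-.25)
for z,L in((62,[(252,397),(345,390),(352,470),(262,477)]),(74,[(233,133),(352,131),(352,227),(231,226)])):
    P=np.array([onz(d,f(*p),z) for p in L])
    print(P.round(1),P.mean(0).round(1),[np.linalg.norm(P[i]-P[i-1]).round(1) for i in range(4)])
    print([np.degrees(np.arctan2(-v[0],v[1])).round(1) for v in(P[1]-P[0],P[2]-P[3])],[np.degrees(np.arctan2(v[1],v[0])).round(1) for v in(P[3]-P[0],P[2]-P[1])])
E
```

```text
[[ 592.2 -167.2   62. ]
 [ 582.8 -115.7   62. ]
 [ 635.5 -105.2   62. ]
 [ 645.4 -157.5   62. ]] [ 614.  -136.4   62. ] [np.float64(54.1), np.float64(52.4), np.float64(53.7), np.float64(53.2)]
[np.float64(10.3), np.float64(10.7)] [np.float64(10.4), np.float64(11.2)]
[[ 444.9 -186.1   74. ]
 [ 438.6 -130.4   74. ]
 [ 485.2 -124.7   74. ]
 [ 490.3 -184.1   74. ]] [ 464.7 -156.3   74. ] [np.float64(45.5), np.float64(56.1), np.float64(46.9), np.float64(59.6)]
[np.float64(6.4), np.float64(5.0)] [np.float64(2.5), np.float64(6.9)]
```

Call:
play_rows:
  plan:
    - [33,4,-5,0,0,0.03,1]
    - [33,4,-10,0,0,0.03,1]
    - [33,4,-20,0,0,0.03,1]
    - [31,3,-20,0,0,0,1]
    - [0,0,-20,0,0,0,1]

```text
time_s: 13.62
eef_pos: [614.6, -136.6, 156.6]
ee_rot: [-0.0, -0.094, 0.996, -0.001]
force: [-0.3, -0.6, 0.2]
grip_width: 1.0
```

Call:
play_rows:
  plan:
    - [0,0,-10,0,0,0,1]
    - [0,0,0,0,0,0,1]

```text
time_s: 13.78
eef_pos: [612.4, -135.8, 139.0]
ee_rot: [-0.005, -0.094, 0.996, 0.002]
force: [-1.3, -0.7, -0.5]
grip_width: 1.0
```

```bash
python3 - <<'E'
from h import *
go([614,-136.4,63],10.7)
E
```

```text
t 13.7833 pos [ 612.4 -135.8  139. ] shift [  1.6  -0.6 -76. ] turn [-0.002 -0.011 -0.002] F [-1.3 -0.7 -0.5] w 85.0 j [-0.4   0.64  1.3  -0.    1.22 -2.16]
```

Call:
play_rows:
  plan:
    - [1,0,-30,0,-0.006,0,1]
    - [0.5,0,-30,0,-0.004,0,1]
    - [0,0,-14,0,0,0,1]
    - [0,0,-4,0,0,0,1]
    - [0,0,0,0,0,0,1]

```text
time_s: 14.2
eef_pos: [611.2, -137.9, 62.0]
ee_rot: [0.0, -0.093, 0.996, 0.001]
force: [0.3, -1.3, 0.9]
grip_width: 0.999
```

```bash
python3 - <<'E'
from h import *
go([614,-136.4,62],10.7)
E
```

```text
t 14.2 pos [ 611.2 -137.9   62. ] shift [ 2.8  1.5 -0. ] turn [-0.001  0.001  0.   ] F [ 0.3 -1.3  0.9] w 85.0 j [-0.41  0.72  1.37  0.    1.05 -2.17]
```

Call:
play_rows:
  plan:
    - [3,1.5,0,0,0,0,1]
    - [0.5,0,0,0,0,0,0.6]
    - [0,0,-1,0,0,0,0]
    - [0,0,-1,0,0,0,-0.2]
    - [0,0,0,0,0,0,-0.2]

```text
time_s: 14.62
eef_pos: [616.6, -137.4, 66.5]
ee_rot: [0.004, -0.093, 0.996, -0.001]
force: [-1.4, 0.4, -3.3]
grip_width: 0.632
```

Call:
play_rows:
  plan:
    - [0,0,0,0,0,0,-0.2]
    - [0,0,0,0,0,0,-0.2]

```text
time_s: 14.78
eef_pos: [616.4, -137.2, 66.5]
ee_rot: [0.004, -0.093, 0.996, -0.001]
force: [-0.3, -0.9, -3.7]
grip_width: 0.632
```

```bash
python3 - <<'E'
from h import *
go([614,-136.4,62],10.7)
E
```

```text
t 14.7833 pos [ 616.4 -137.2   66.5] shift [-2.4  0.8 -4.5] turn [0.002 0.008 0.001] F [-0.3 -0.9 -3.7] w 53.8 j [-0.4   0.72  1.36  0.    1.05 -2.16]
```

Call:
play_rows:
  plan:
    - [0,0,20,0,0,0,-0.2]
    - [0,0,38,0,0,0,-0.2]
    - [0,0,40,0,0,0,-0.2]
    - [-5,0,40,0,0,0,-0.2]
    - [-15,10,25,0,0,-0.01,-0.2]

```text
time_s: 15.2
eef_pos: [591.8, -126.5, 225.6]
ee_rot: [-0.005, -0.087, 0.996, 0.003]
force: [-0.0, 0.2, -2.2]
grip_width: 0.625
```

Call:
play_rows:
  plan:
    - [-27,26,2,0,0,-0.015,-0.2]
    - [-27,26,2,0,0,-0.015,-0.2]
    - [-27,26,0,0,0,-0.015,-0.2]
    - [-27,26,0,0,0,-0.015,-0.2]
    - [-27,26,0,0,0,-0.015,-0.2]

```text
time_s: 15.62
eef_pos: [453.4, 3.9, 235.2]
ee_rot: [0.001, -0.045, 0.999, 0.0]
force: [-0.2, 1.1, -3.8]
grip_width: 0.629
```

```bash
python3 - <<'E'
from h import *
go([450,18.6,190],5.5)
E
```

```text
t 15.6167 pos [453.4   3.9 235.2] shift [ -3.4  14.7 -45.2] turn [-0.     0.002  0.005] F [-0.2  1.1 -3.8] w 53.5 j [-0.25  0.17  1.72  0.    1.25 -1.91]
```

Call:
play_rows:
  plan:
    - [0,8,-15,0,0,0.005,-0.2]
    - [0,4,-20,0,0,0,-0.2]
    - [0,0,-10,0,0,0,-0.2]
    - [0,0,0,0,0,0,-0.2]

```text
time_s: 15.95
eef_pos: [447.2, 21.8, 190.1]
ee_rot: [0.002, -0.05, 0.999, 0.0]
force: [0.1, -0.2, -4.6]
grip_width: 0.629
```

```bash
python3 - <<'E'
from h import *
go([450,18.6,190],5.5)
d=cap('wrist','wrist9.png')
import pickle;pickle.dump(d,open('d9.pkl','wb'))
im=d['img'];cv2.imwrite('pics/c9.png',cv2.resize(im[90:300,130:410],None,fx=2.7,fy=2.7,interpolation=cv2.INTER_CUBIC))
E
```

```text
t 15.95 pos [447.2  21.8 190.1] shift [ 2.8 -3.2 -0.1] turn [-0.001  0.003 -0.004] F [ 0.1 -0.2 -4.6] w 53.4 j [-0.22  0.2   1.81  0.    1.13 -1.89]
```

View pics/c9.png

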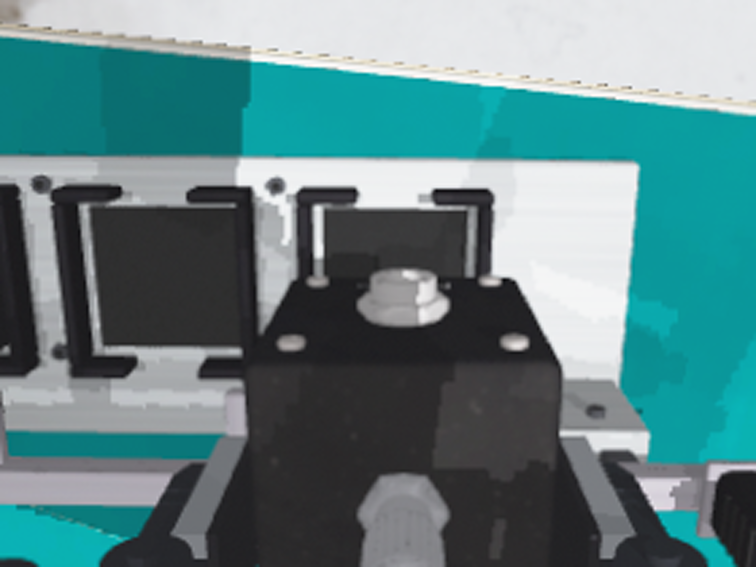

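```bash
python3 - <<'E'
from h import *
import pickle
d=pickle.load(open('d9.pkl','rb'))
f=lambda u,v:(130+u/2.7-.3,90+v/2.7-.3)
th=np.radians(5.5)
def carr(p):
    q=p[:2]-np.array([456.5,-69]);return np.array([q[0]*np.cos(th)+q[1]*np.sin(th),-q[0]*np.sin(th)+q[1]*np.cos(th)]).round(1)
for n,uv,z in[('botFL',(290,280),123.6),('botFR',(517,280),123.6),('topFL',(248,368),185.6),('topFR',(558,362),185.6),
 ('b1floor',(90,207),12),('b1floor',(240,210),12),('b1floor',(102,345),12),('b1floor',(245,345),12),('b0floor',(325,208),12),('b0floor',(468,210),12),('b0ribL',(298,192),28),('b0ribR',(493,192),28)]:
    p=onz(d,f(*uv),z);print(n,p.round(1),carr(p))
print(carr(np.array([447.2,21.8,0])))
go([450.3,18.6,79],5.5)
E
```

```text
botFL [423.2  -9.1 123.6] [-27.4  62.8]
botFR [417.7  45.6 123.6] [-27.6 117.8]
topFL [423.1  -7.9 185.6] [-27.4  64. ]
topFR [416.7  44.  185.6] [-28.8 116.3]
b1floor [431.6 -99.1  12. ] [-27.7 -27.6]
b1floor [427.2 -42.6  12. ] [-26.6  29. ]
b1floor [486.2 -94.9  12. ] [ 27.1 -28.7]
b1floor [480.4 -38.4  12. ] [26.8 28.2]
b0floor [423.3 -10.9  12. ] [-27.5  61. ]
b0floor [418.6  42.5  12. ] [-27.  114.6]
b0ribL [415.9 -19.5  28. ] [-35.6  53.1]
b0ribR [409.   48.9  28. ] [-36.  121.9]
[-0.6 91.3]
t 16.0 pos [447.5  21.6 190.9] shift [   2.8   -3.  -111.9] turn [-0.001  0.004 -0.004] F [ 0.5  0.5 -3.4] w 53.2 j [-0.22  0.2   1.81  0.    1.13 -1.89]
```

Call:
play_rows:
  plan:
    - [0,-1.5,-25,0,0,-0.003,-0.2]
    - [0,-0.5,-30,0,0.003,0,-0.2]
    - [0,0,-20,0,0,0,-0.2]
    - [0,0,0,0,0,0,-0.2]

```text
time_s: 16.33
eef_pos: [450.0, 18.3, 117.3]
ee_rot: [0.004, -0.048, 0.999, -0.001]
force: [-0.5, 0.2, -3.3]
grip_width: 0.628
```

```bash
python3 - <<'E'
from h import *
go([447.2,19.3,79],5.5)
E
```

```text
t 16.3333 pos [450.   18.3 117.3] shift [ -2.8   1.  -38.3] turn [ 0.001  0.008 -0.   ] F [-0.5  0.2 -3.3] w 53.4 j [-0.22  0.31  1.89  0.    0.93 -1.89]
```

Call:
play_rows:
  plan:
    - [-3,0.5,-8,0,0.005,0,-0.2]
    - [-1,0.5,-8,0,0.003,0,-0.2]

```text
time_s: 16.5
eef_pos: [447.5, 18.6, 103.1]
ee_rot: [0.002, -0.048, 0.999, -0.001]
force: [-0.1, -0.9, -4.4]
grip_width: 0.63
```

```bash
python3 - <<'E'
from h import *
go([447.2,19.3,79],5.5)
E
```

```text
t 16.5 pos [447.5  18.6 103.1] shift [ -0.3   0.7 -24.1] turn [0.002 0.004 0.   ] F [-0.1 -0.9 -4.4] w 53.6 j [-0.22  0.33  1.9  -0.    0.9  -1.89]
```

Call:
play_rows:
  plan:
    - [0,0.6,-8,0.001,0.003,0,-0.2]
    - [-0.5,0.4,-8,0,0.002,0,-0.2]

```text
time_s: 16.67
eef_pos: [448.1, 19.3, 87.6]
ee_rot: [0.001, -0.048, 0.999, -0.001]
force: [0.3, 0.7, -3.3]
grip_width: 0.629
```

```bash
python3 - <<'E'
from h import *
go([447.2,19.3,79],5.5)
E
```

```text
t 16.6667 pos [448.1  19.3  87.6] shift [-0.9  0.  -8.6] turn [0.002 0.002 0.001] F [ 0.3  0.7 -3.3] w 53.5 j [-0.22  0.36  1.91 -0.    0.86 -1.88]
```

Call:
play_rows:
  plan:
    - [-1,0,-5,0,0.002,0,-0.2]
    - [-0.3,0,-3.5,0,0,0,-0.2]
    - [0,0,-1,0,0,0,-0.2]

```text
time_s: 16.92
eef_pos: [446.9, 19.3, 77.8]
ee_rot: [-0.0, -0.048, 0.999, -0.001]
force: [-11.0, 1.8, 27.3]
grip_width: 0.625
```

```bash
python3 - <<'E'
from h import *
go([447.2,19.3,79],5.5)
E
```

```text
t 16.9167 pos [446.9  19.3  77.8] shift [ 0.3 -0.   1.2] turn [ 0.002 -0.001  0.   ] F [-11.    1.8  27.3] w 53.1 j [-0.22  0.38  1.92 -0.    0.84 -1.88]
```

Seated on the bay floor. Next I'll release, rise and check both heads with the wrist camera.

Call:
play_rows:
  plan:
    - [0,0,0.7,0,0,0,0.4]
    - [0,0,0,0,0,0,0.7]
    - [0,0,0,0,0,0,0.7]
    - [0,0,12,0,0,0,0.7]
    - [0,0,30,0,0,0,0.7]

```text
time_s: 17.33
eef_pos: [446.0, 19.4, 118.9]
ee_rot: [-0.003, -0.048, 0.999, -0.0]
force: [0.2, 0.1, 0.4]
grip_width: 0.848
```

Call:
play_rows:
  plan:
    - [0,0,40,0,0,0,0.5]
    - [0,0,40,0,0,0,0.4]
    - [10,20,20,0,0,0,0.2]
    - [15,35,0,0,0,0,0.2]
    - [15,35,0,0,0,0,0.2]

```text
time_s: 17.75
eef_pos: [487.4, 107.8, 230.7]
ee_rot: [0.003, -0.044, 0.999, -0.002]
force: [0.8, -0.9, -1.1]
grip_width: 0.599
```

```bash
python3 - <<'E'
from h import *
go([487.5,131.5,112],5.5)
d=cap('wrist','wrist10.png')
import pickle;pickle.dump(d,open('d10.pkl','wb'))
E
```

```text
t 17.75 pos [487.4 107.8 230.7] shift [ 1.000e-01  2.370e+01 -1.187e+02] turn [0.003 0.006 0.009] F [ 0.8 -0.9 -1.1] w 50.9 j [-0.02  0.27  1.61 -0.    1.26 -1.67]
```

View pics/wrist10.png

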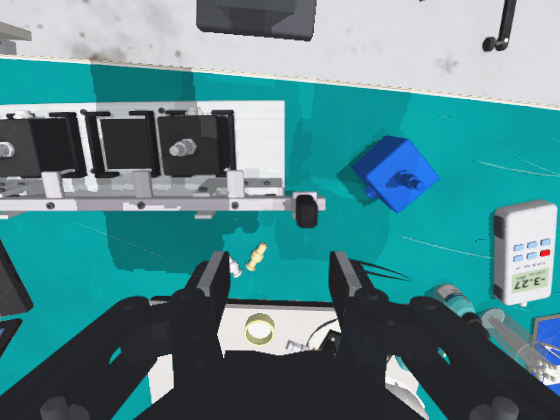

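Both heads stand in bays 0 and 2 with their ports to the front, and the middle bay is empty. Handle is at (307,211). Next I'll grasp it and shut the bar.

Call:
play_rows:
  plan:
    - [1,14,-25,0,0,0.004,0.2]
    - [1,10,-30,0,0.004,0.004,0.2]
    - [0,2,-30,0,0,0,0.2]
    - [0,0,-15,0,0,0,0.2]
    - [0,0,0,0,0,0,0.2]

```text
time_s: 18.22
eef_pos: [493.0, 144.1, 129.4]
ee_rot: [0.007, -0.053, 0.999, -0.0]
force: [-0.7, 0.4, -0.4]
grip_width: 0.598
```

```bash
python3 - <<'E'
from h import *
go([490,132,112],5.5)
E
```

```text
t 18.2167 pos [493.  144.1 129.4] shift [ -3.  -12.1 -17.4] turn [-0.     0.014 -0.01 ] F [-0.7  0.4 -0.4] w 50.9 j [ 0.06  0.41  1.7  -0.    1.02 -1.62]
```

Call:
play_rows:
  plan:
    - [-2,-9,-2,0,0.008,-0.008,0.2]
    - [-1,-3,-6,0,0.005,0,0.2]
    - [0,0,-6,0,0,0,0.2]
    - [0,0,0,0,0,0,0.2]

```text
time_s: 18.55
eef_pos: [491.0, 130.3, 116.8]
ee_rot: [0.002, -0.048, 0.999, 0.0]
force: [-0.7, -0.5, 0.3]
grip_width: 0.602
```

```bash
python3 - <<'E'
from h import *
go([490,132,112],5.5)
E
```

```text
t 18.55 pos [491.  130.3 116.8] shift [-1.   1.7 -4.8] turn [-0.     0.003 -0.   ] F [-0.7 -0.5  0.3] w 51.1 j [ 0.03  0.42  1.72  0.    1.   -1.64]
```

Call:
play_rows:
  plan:
    - [-1,1.7,-4,0,0.003,0,0.2]
    - [0,0,-1,0,0,0,-0.1]
    - [0,0,0,0,0,0,-0.5]
    - [0,0,0,0,0,0,-1]
    - [0,0,0,0,0,0,-1]
  grip_force: 40

```text
time_s: 18.97
eef_pos: [491.0, 130.8, 113.2]
ee_rot: [0.002, -0.048, 0.999, -0.001]
force: [-0.7, -3.0, -2.1]
grip_width: 0.18
```

Call:
play_rows:
  plan:
    - [0,0,0,0,0,0,-1]
    - [0,0,7,0,0,0,-1]
    - [0,0,7,0,0,0,-1]
    - [0,0,0,0,0,0,-1]

```text
time_s: 19.3
eef_pos: [491.0, 130.8, 128.3]
ee_rot: [0.001, -0.047, 0.999, -0.001]
force: [-0.3, -2.5, -1.2]
grip_width: 0.18
```

Call:
play_rows:
  plan:
    - [1,-9,0.3,0,0,0,-1]
    - [1,-10,0,0,0,0,-1]
    - [1,-10,0,0,0,0,-1]
    - [0.8,-8,0,0,0,0,-1]
    - [0,0,0,0,0,0,-1]

```text
time_s: 19.72
eef_pos: [494.5, 90.9, 128.9]
ee_rot: [0.001, -0.047, 0.999, 0.0]
force: [0.5, 1.4, -2.0]
grip_width: 0.18
```

Call:
play_rows:
  plan:
    - [0,0,-7,0,0,0,-1]
    - [0,0,-7,0,0,0,-1]
    - [0,0,-1,0,0,0,-1]
    - [0,0,0,0,0,0,-1]

```text
time_s: 20.05
eef_pos: [494.6, 90.9, 113.1]
ee_rot: [0.001, -0.047, 0.999, 0.002]
force: [-2.2, 1.9, 5.2]
grip_width: 0.181
```

Call:
play_rows:
  plan:
    - [0,0,0,0,0,0,-0.4]
    - [0,0,0,0,0,0,0]
    - [0,0,0,0,0,0,0]
    - [0,0,35,0,0,0,0]
    - [0,0,40,0,0,0,0.3]

```text
time_s: 20.47
eef_pos: [491.6, 90.3, 184.5]
ee_rot: [-0.005, -0.047, 0.999, 0.001]
force: [-0.2, -0.9, 0.2]
grip_width: 0.627
```

Call:
play_rows:
  plan:
    - [-4,-35,15,0,0,0,0.3]
    - [-4,-40,5,0,0,0,0.3]
    - [-4,-40,0,0,0,0,0.3]
    - [-4,-40,0,0,0,0,0.3]
    - [-4,-40,0,0,0,0,0.3]

```text
time_s: 20.88
eef_pos: [473.1, -106.3, 215.8]
ee_rot: [0.004, -0.054, 0.999, -0.002]
force: [0.9, 0.3, 0.7]
grip_width: 0.653
```

Call:
play_rows:
  plan:
    - [-5,-40,0,0,0,0,0.3]
    - [-5,-35,0,0,0,0,0.3]
    - [-4,-15,0,0,0,0,0.3]
    - [0,0,0,0,0,0,0.3]

```text
time_s: 21.22
eef_pos: [456.4, -207.2, 217.4]
ee_rot: [0.005, -0.051, 0.999, -0.004]
force: [0.5, 0.7, 1.4]
grip_width: 0.651
```

```bash
python3 - <<'E'
from h import *
go([450,-244,122],5.5)
d=cap('wrist','wrist11.png')
import pickle;pickle.dump(d,open('d11.pkl','wb'))
E
```

```text
t 21.2167 pos [ 456.4 -207.2  217.4] shift [ -6.4 -36.8 -95.4] turn [ 0.008  0.01  -0.005] F [0.5 0.7 1.4] w 55.3 j [-0.66  0.28  1.63 -0.    1.22 -2.33]
```

View pics/wrist11.png

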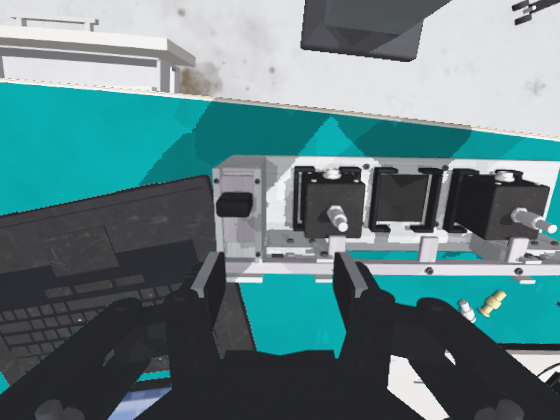

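The bar is home, tabs at (337,245) and (516,245) over both heads. The lock grip is at (235,205). Now I'll push it back.

Call:
play_rows:
  plan:
    - [-3,-18,-20,0,0.005,0,0.3]
    - [-2,-12,-25,0.004,0.005,-0.005,0.3]
    - [-1,-2,-20,0,0,0,0.3]
    - [0,0,0,0,0,0,0.3]

```text
time_s: 21.6
eef_pos: [452.1, -235.7, 152.3]
ee_rot: [0.002, -0.05, 0.999, -0.003]
force: [-0.4, -0.1, -0.7]
grip_width: 0.652
```

```bash
python3 - <<'E'
from h import *
go([450,-244,122],5.5)
E
```

```text
t 21.6 pos [ 452.1 -235.7  152.3] shift [ -2.1  -8.3 -30.3] turn [ 0.006  0.003 -0.004] F [-0.4 -0.1 -0.7] w 55.5 j [-0.71  0.38  1.68 -0.    1.08 -2.38]
```

Call:
play_rows:
  plan:
    - [-2,-6,-10,0.003,0.003,-0.004,0.3]
    - [-0.5,-2,-15,0,0,0,0.3]
    - [0,0,-2,0,0,0,0.3]
    - [0,0,0,0,0,0,0.3]

```text
time_s: 21.93
eef_pos: [451.4, -241.7, 126.6]
ee_rot: [0.001, -0.05, 0.999, -0.002]
force: [-0.4, -0.3, 1.1]
grip_width: 0.648
```

```bash
python3 - <<'E'
from h import *
go([450,-244,122],5.5)
E
```

```text
t 21.9333 pos [ 451.4 -241.7  126.6] shift [-1.4 -2.3 -4.6] turn [ 0.004  0.002 -0.004] F [-0.4 -0.3  1.1] w 55.1 j [-0.72  0.42  1.7  -0.    1.02 -2.39]
```

Call:
play_rows:
  plan:
    - [-1,-2.3,-4,0,0,0,0.2]
    - [0,0,-1,0,0,0,-0.2]
    - [0,0,0,0,0,0,-0.6]
    - [0,0,0,0,0,0,-1]
    - [0,0,0,0,0,0,-1]

```text
time_s: 22.35
eef_pos: [451.6, -244.2, 124.0]
ee_rot: [0.002, -0.051, 0.999, -0.004]
force: [0.8, -1.5, -5.7]
grip_width: 0.288
```

Call:
play_rows:
  plan:
    - [0,0,0,0,0,0,-1]
    - [12,1.2,0,0,0,0,-1]
    - [12,1.2,0,0,0,0,-1]
    - [10,1,0,0,0,0,-1]

```text
time_s: 22.68
eef_pos: [484.3, -241.2, 123.9]
ee_rot: [0.001, -0.05, 0.999, -0.004]
force: [-3.1, -2.4, -1.6]
grip_width: 0.292
```

Call:
play_rows:
  plan:
    - [5,0.5,0,0,0,0,-1]
    - [4,0.4,0,0,0,0,-1]
    - [3,0.3,0,0,0,0,-1]
    - [0,0,0,0,0,0,-1]

```text
time_s: 23.02
eef_pos: [490.9, -240.7, 124.0]
ee_rot: [-0.009, -0.051, 0.999, -0.003]
force: [3.3, -0.8, -3.9]
grip_width: 0.294
```

Call:
play_rows:
  plan:
    - [0,0,0,0,0,0,-0.2]
    - [0,0,0,0,0,0,0.3]
    - [0,0,0,0,0,0,0.3]
    - [0,0,35,0,0,0,0.3]
    - [0,0,40,0,0,0,0.3]

```text
time_s: 23.43
eef_pos: [488.5, -238.4, 194.7]
ee_rot: [-0.013, -0.051, 0.999, 0.002]
force: [0.1, -0.1, -0.2]
grip_width: 0.651
```

Call:
play_rows:
  plan:
    - [-5,30,30,0,0,0,0.3]
    - [-5,35,20,0,0,0,0.3]
    - [-5,35,0,0,0,0,0.3]
    - [0,0,0,0,0,0,0.3]
    - [0,0,0,0,0,0,0.3]

```text
time_s: 23.85
eef_pos: [475.2, -136.9, 255.2]
ee_rot: [-0.005, -0.051, 0.999, -0.002]
force: [0.2, -0.2, -0.7]
grip_width: 0.647
```

```bash
python3 - <<'E'
from h import *
go([450,-244,122],5.5)
d=cap('wrist','wrist12.png')
import pickle;pickle.dump(d,open('d12.pkl','wb'))
E
```

```text
t 23.85 pos [ 475.2 -136.9  255.2] shift [ -25.2 -107.1 -133.2] turn [ 0.005 -0.011 -0.005] F [ 0.2 -0.2 -0.7] w 55.0 j [-0.51  0.25  1.57 -0.01  1.33 -2.18]
```

View pics/wrist12.png

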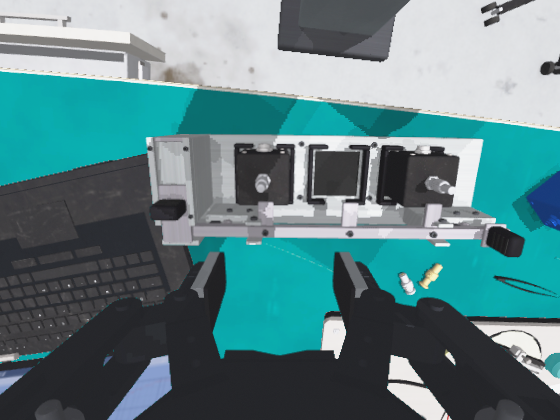

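```bash
python3 - <<'E'
from h import *
import pickle
d=pickle.load(open('d12.pkl','rb'))
th=np.radians(5.5)
def carr(p):
    q=p[:2]-np.array([456.5,-69]);return np.array([q[0]*np.cos(th)+q[1]*np.sin(th),-q[0]*np.sin(th)+q[1]*np.cos(th)]).round(1)
for n,uv,z in[('plug0',(449,187),116),('plug2',(262,187),116),('lock rear top',(166,218),126),('h0 RR',(458,207),74),('h0 RL',(398,207),74),('h2 RL',(236,204),74),('h2 RR',(292,204),74)]:
    print(n,carr(onz(d,uv,z)))
print(ctrl.finish_job())
E
```

```text
plug0 [-5.9 83.4]
plug2 [ -4.5 -86.2]
lock rear top [  22.2 -172.1]
h0 RR [ 24.5 121.4]
h0 RL [25. 56.]
h2 RL [  22.9 -116.5]
h2 RR [ 22.5 -57.1]
the job is handed in; nothing more can be done
None
```

The job is handed in: both loose heads are packed in the carrier with the keeper bar shut and the transport lock home. It gave no verdict, so the result rests on the checks below.

**What I did:** I slid the lock forward about 41 mm to its stop, then lifted the keeper bar about 16 mm and slid it open about 39 mm until it met its stop. The head by the laptop went into bay 2 and the one behind the carrier into bay 0. I found no third head. I then lifted the bar back over the humps and let it drop home, and pushed the lock back to where it started. This took about 24 s of the 210 s.

**Last checks:**
- **Bar:** it travelled 39.9 mm back and came down to the height it had before I lifted it. The picture shows its tabs over both heads.
- **Lock:** the tool was at x = 490.9 mm with the lock closed, against 491.0 mm before I released it.
- **Heads:** both sit between their ribs with ports to the front, and each met the floor at the expected height. A picture taken just after placing put the bay 2 head within about 1 mm of its bay centre. I aimed the bay 0 head to about 1 mm but did not measure it again to that accuracy.
- **Bystanders:** none of the readings showed contact with the dropper, meter or swabs. I did not measure their positions at the end.

**What disagreed:** two rough pixel picks from the final picture did not match cleanly.
- **Plug tips:** they read 4 to 8 mm from the bay centres. Part of that is the heads' own offset of about 4 mm in x. The rest I put down to the uncertain plug height and calibration.
- **Rear top edges:** they read about 3 to 5 mm short of where they should be, which is also at picking accuracy.

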